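# Press a label holder home behind the bin shelf's lip

### The job

Slide the orange label holder straight up out of its slot in the rack and push it, grip bar up, down behind the lip of the bin shelf in the one bay that has no label yet, until it is fully home with its sprung red strip pressed right down. The strip would push it back up, so keep hold of it and finish while still pressing it home; leave the other label holders, the oil bottle and the steel shaft where they stand.

Things in the scene. Friction and masses are not known exactly. Their poses are not given: they have to be found in the camera images.
- label_orange: Orange plastic label holder, standing upright in one of the rack's three slots. 80 mm wide (its y), 90 mm tall (its z), 60 g; the blade is 5 mm thick (its x), the top 22 mm is a grip bar 10 mm thick. Origin: middle of the lower edge; z up along the plate. Both faces are alike, so it may be turned half round. In the rack its upper 62 mm stand free above the slot walls; fully home in the bay, its upper 57 mm stand free above the lip.
- label_blue: Blue label holder in another slot, same shape. To be left alone. Origin as for the orange one.
- label_green: Green label holder in another slot, same shape. To be left alone. Origin as for the orange one.
- rack: Fixed grey slotted rack on the bench, 180 (x) x 106 (y) mm, origin under its centre. Three slots across it, 60 mm apart along its x (at x = -60, 0, 60), each 7 mm wide and 86 mm long; slot floor 10 mm and slot wall tops 38 mm above the bench. Each holder stands in the middle of a slot, faces to the rack's x, tops at 100 mm above the bench. Between the grip bars of neighbouring holders there are 50 mm, so do not come down with the gripper opened wide.
- shelf: Fixed grey bench-top bin shelf, 200 deep (x, away from its front) x 290 wide (y), origin on the bench below the middle of its front edge; board top 130 mm up, blue bins on it up to 175 mm above the bench, starting 75 mm behind the front edge. Three label bays 92 mm apart hang side by side on the front edge (-x side), in any order: one empty, two already filled with fixed yellow holders whose tops are 187 mm above the bench.
- bay_empty: The empty label bay, an aluminium channel open to the top. Origin on the bench level, at the plane of the shelf's front edge, mid-length; -x points out of the shelf front, y along the edge. Its slot, between the shelf edge and the lip, is 8 mm wide (x) and 86 mm long (y), centred 8 mm in front of the origin. Lip and back rise to 130 mm above the bench; above that the front lip flares outward 8 mm more in height.
- mouth (a point): Centre of the empty bay's slot at the lip's height, 130 mm above the bench; axes as the bay: x across the slot (away from the robot, into the shelf), y along it, z up. The sprung strip's top lies 25 mm below it at rest and 33 mm below when pressed right down.
- strip (a joint): Sprung red strip at the bottom of the empty bay's slot: how far it is pressed down, 0 to 0.008 m (stop). It takes 3 N to start and about 8 N to reach the stop, and springs back when let go.
- bay_a: Bay already filled with a yellow holder (fixed, leave it). Origin on the bench level, at the plane of the shelf's front edge, mid-length; -x points out of the shelf front, y along the edge.
- bay_b: Another bay already filled with a yellow holder (fixed, leave it). Origin on the bench level, at the plane of the shelf's front edge, mid-length; -x points out of the shelf front, y along the edge.
- oil: Yellow oil bottle with red cap, 52 mm across, 120 mm tall, standing on the bench to the left of the rack; origin under its centre. To be left alone.
- shaft: Turned steel stepped shaft standing on end on the bench, 40 mm across, 60 mm tall, in front of the shelf; origin under its centre. To be left alone.
Not all that is in view belongs to the job. Several things have the shape of the label_orange; the one meant has the colours described above.

How it is judged:
By the outcome, as a careful person would: the job done as asked, in the order asked, and still so for the second after the job is handed in, while the arm keeps its last pose, push and grip.
It also fails if it takes over 51 s, if anything falls off the work surface, if the arm or the gripper's body presses on something with over 40 N, if the wrist force passes 120 N, or if a joint passes its speed limit or range.

### The arm

A 7-joint arm with a two-finger parallel gripper is mounted at the origin on the work surface. World frame = base frame: x ahead of the robot, y to its left, z up, the work surface at z = 0. Lengths are in m, angles in rad, forces in N, time in s.
With the tool pointing down it reaches from about 0.4 to 0.85 m from the base axis. Payload 10.4 kg.
Tool frame: the origin (TCP) lies between the finger pads; the fingertips stand 11 mm ahead of it and the grasp point (between the pads) lies 8 mm behind it (tip_reach is the distance from the TCP to the fingertips, in m); z points along the fingers, y is the line along which they close (so a half turn about z gives the same grasp; the last joint's range is limited). The gripper opens to 85 mm and grips with 20 to 120 N. Pads are 22 mm wide; open, the fingers measure 114 mm over their backs; the gripper's body (76 mm by 85 mm) begins 54 mm behind the grasp point. The pads swing forward as they close: fully open they stand 13 mm farther back than shut.
Start: joints at [-1.244, 0.332, -0.065, 1.46, 0.022, 1.35, -0.088], TCP at [0.214, 0.587, 0.242] pointing down, gripper open.
Joint ranges: [-2.6, 2.6], [-0.5, 2.12], [-1.47, 1.34], [0.16, 2.42], [-1.27, 4.41], [0.06, 2.06], [-2.6, 2.6]. Speed limits (rad/s): [2.22, 2.22, 2.79, 2.79, 3.14, 3.14, 3.14].

### API

Orientations are given as a unit quaternion [x, y, z, w].
In Python, from workcell import * gives the robot as it stands.
- The arm moves only by the shell command python3 -m inch 'ROWS' [OPENING] [FORCE]. ROWS is JSON, a list of rows, each an object with "slide": the shift along the world's x, y, z in m, a list of three; "yaw": the turn about the world's z in rad. A call has 1 to 20 rows; each row is the pose to reach, as a shift and turn from the pose commanded when the call began; what a row does not reach only later rows make up. A row lasts 1/12 s, in which the tool goes at most 41.7 mm and 7.16 degrees, less where a joint would pass 70% of its speed; a pose out of reach is approached as far as the arm can. A call with a gripper value outside its range is refused whole. OPENING is the closure in counts, from 0 (fully open) to 255 (shut), set as the call begins (- or left out, the last holds). The fingers move at their own pace and stop on an object; FORCE is the grip in N (left out, the last holds). Time passes only in rows, so rows that repeat a pose let the fingers close. It gives the time, the measured TCP pose, the force, the opening and the grip force at its end, in the units of the state.
- get_obs(): the state, without advancing time (a new reading comes with each control period).
- camera(name): name is "scene" or "top"; returns a dict with "frame" (480x640x3 uint8, red, green, blue), "fx", "fy", "cx", "cy" (pixels), "extrinsics" (4x4, takes a point from world to camera coordinates). Camera axes: x right, y down, z forward; pixel columns grow to the right and rows downward; lengths in m; the calibration is good to about 2 mm. A picture is of the moment at which its call begins. There is no depth.
- hand_in(): hands the job in; it is judged then, once.
The state is a dict: "clock": time; "joint_pos": joint angles; "joint_velocities": joint speeds; "tau": joint torques, N m; "position": TCP position; "ee_rot": TCP orientation; "ft_force": force on the tool from outside, world axes, zero at the start; "torque": the same for the moment, N m; "grip_width": opening from 0.0 (shut) to 1.0 (fully open); "grasp_force": force on a finger pad.
Only numpy, scipy, OpenCV 4.12 (cv2) and the standard library are available. Lean on these libraries where they do the work, as an engineer would, in place of code of your own. Each camera call takes 0.05 s, during which the arm holds its last target. There are 200 camera calls.

## Working session

There is one attempt and no reset: what is moved stays moved. The work goes in short steps, Python scripts to look and compute and a shell command to move; the robot and the scene stay as the last step left them, time stands still between calls to the robot, and variables do not carry over. Pictures are saved under pics/ and viewed, at most 10 in all, crops included, and the job is handed in when it is done.

```bash
ls; mkdir -p pics
python3 - <<'E'
from workcell import *
import cv2,numpy as np
for n in("scene","top"):
    c=camera(n);cv2.imwrite(f"pics/{n}0.png",c["frame"][:,:,::-1]);np.savez(n+"0.npz",**c)
    print(n,c["fx"],c["cx"],c["cy"],np.round(c["extrinsics"],3).tolist())
o=get_obs();print({k:np.round(o[k],3).tolist() for k in("clock","position","ee_rot","ft_force","grip_width")})
E
```

```text
pics
scene 614.3166954818489 312.82899781258686 245.3049588963654 [[-0.998, 0.06, -0.015, 0.49], [0.052, 0.687, -0.725, -0.0], [-0.033, -0.724, -0.689, 1.274], [0.0, 0.0, 0.0, 1.0]]
top 505.3959906660416 326.6348170492202 238.91250452559018 [[-0.001, -1.0, 0.004, 0.068], [-0.999, 0.001, -0.043, 0.484], [0.043, -0.004, -0.999, 1.14], [0.0, 0.0, 0.0, 1.0]]
{'clock': 0.1, 'position': [0.214, 0.587, 0.242], 'ee_rot': [0.174, 0.985, -0.001, -0.0], 'ft_force': [0.556, 0.41, 0.49], 'grip_width': 1.003}
```

View pics/scene0.png

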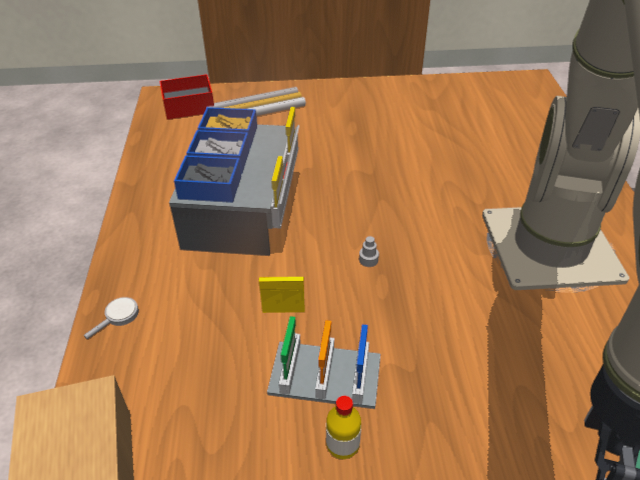

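View pics/top0.png

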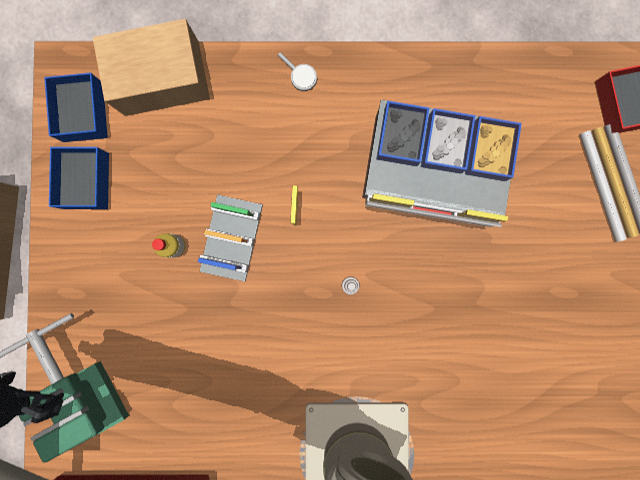

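The top view shows four holder-shaped things:
- green at (233,208) in the rack
- orange at (229,237), in the rack's middle slot
- blue at (222,264) in the rack
- a loose yellow one at (295,204)

The orange one fits the description. The empty bay is the middle one, with its red strip at about (433,210). It sits between the yellow holders at (390,202) and (487,216).

```bash
cat > h.py <<'E'
import numpy as np,cv2
def ray(c,uv):
    E=c["extrinsics"];R,t=E[:3,:3],E[:3,3]
    d=R.T@np.array([(uv[0]-c["cx"])/c["fx"],(uv[1]-c["cy"])/c["fy"],1]);return -R.T@t,d
def onz(c,uv,z):
    o,d=ray(c,uv);return o+d*(z-o[2])/d[2]
def mask(c,lo,hi,roi):
    h=cv2.cvtColor(np.asarray(c["frame"]),cv2.COLOR_RGB2HSV);m=cv2.inRange(h,lo,hi)
    x0,y0,x1,y1=roi;k=np.zeros_like(m);k[y0:y1,x0:x1]=m[y0:y1,x0:x1];return k
def rect(m):
    cs,_=cv2.findContours(m,cv2.RETR_EXTERNAL,cv2.CHAIN_APPROX_NONE)
    return [(cv2.minAreaRect(q),cv2.contourArea(q)) for q in sorted(cs,key=cv2.contourArea)[::-1][:2]]
def report(c,m,z,name):
    for (r,a) in rect(m)[:1]:
        b=cv2.boxPoints(r);e=sorted([(b[0]+b[1],b[2]+b[3]),(b[1]+b[2],b[3]+b[0])],key=lambda p:-np.linalg.norm(p[0]-p[1]))[0]
        P,Q=[onz(c,p/2,z) for p in e];v=P-Q
        if v[1]<0:v=-v
        print(name,np.round(r[0],1),np.round(r[1],1),a,"ctr",np.round((P+Q)/2,4),"len",np.linalg.norm(v).round(4),"yaxis deg",np.degrees(np.arctan2(-v[0],v[1])).round(2))
E
python3 - <<'E'
from h import *
t=dict(np.load("top0.npz"));s=dict(np.load("scene0.npz"))
R=(195,190,270,285)
report(t,mask(t,(8,150,200),(20,255,255),(200,225,260,250)),.1,"orange top")
report(t,mask(t,(50,120,80),(80,255,255),R),.1,"green top")
report(t,mask(t,(105,150,80),(125,255,255),R),.1,"blue top")
report(t,mask(t,(24,150,150),(34,255,255),(362,185,415,215)),.187,"yelA")
report(t,mask(t,(24,150,150),(34,255,255),(460,200,515,228)),.187,"yelB")
for r in (mask(t,(170,100,100),(180,255,255),(400,195,470,225)),mask(t,(0,100,100),(6,255,255),(400,195,470,225))): 
  if r.any(): report(t,r,.105,"strip")
f=t["frame"][:,:,::-1]
a=cv2.resize(f[190:290,140:310],None,fx=4.6,fy=4.6,interpolation=3)[:,:780];b=cv2.resize(f[180:235,350:520],None,fx=4.6,fy=4.6,interpolation=3)[:253-120]
cv2.imwrite("pics/crop_a.png",cv2.resize(np.vstack([f[190:290,140:310],f[180:235,350:520]]),None,fx=3.8,fy=3.8,interpolation=cv2.INTER_CUBIC))
E
```

```text
orange top [213.3 233.5] [19.2  3.4] 20.0 ctr [0.4918 0.3054 0.1   ] len 0.0403 yaxis deg -12.16
green top [229.  208.2] [36.9  4.3] 121.0 ctr [0.5451 0.2729 0.1   ] len 0.0776 yaxis deg -12.17
blue top [216.3 263.2] [36.7  4.1] 110.0 ctr [0.4297 0.2986 0.1   ] len 0.0768 yaxis deg -11.36
yelA [373. 196.] [0. 0.] 0.0 ctr [ 0.5595 -0.0219  0.187 ] len 0.0 yaxis deg -0.0
yelB [503. 220.] [0. 0.] 0.0 ctr [ 0.5127 -0.2729  0.187 ] len 0.0 yaxis deg -0.0
strip [431.6 210.1] [37.6  2.3] 50.5 ctr [ 0.5403 -0.1524  0.105 ] len 0.0789 yaxis deg -9.55
```

View pics/crop_a.png

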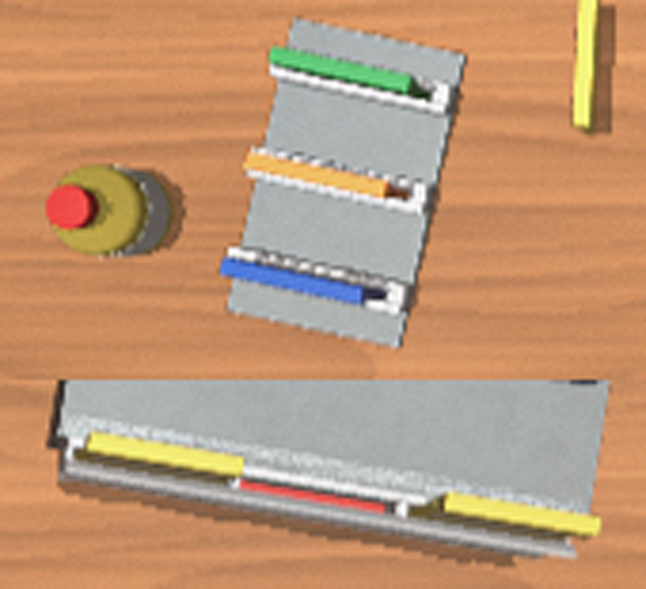

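The crop confirms the orange holder is in the middle slot, at (211–245, 229–240) in the full top image. The red strip lies between the two yellow holders. Next I'll tighten the colour masks, since orange and yellow were only partly caught.

Run:
```python
from h import *
t=dict(np.load("top0.npz"));s=dict(np.load("scene0.npz"))
h=cv2.cvtColor(t["frame"],cv2.COLOR_RGB2HSV)
for u,v in((220,235),(228,236),(235,239),(380,198),(400,202),(480,215),(213,255)): print((u,v),h[v,u],end=" ")
print()
report(t,mask(t,(10,125,222),(20,255,255),(203,225,246,245)),.1,"orange top")
report(t,mask(t,(22,150,180),(34,255,255),(362,185,418,215)),.187,"yelA")
report(t,mask(t,(22,150,180),(34,255,255),(460,200,515,228)),.187,"yelB")
# scene view: ends of bar tops, hsv at known pts
E0=s["extrinsics"]
def proj(p):
    q=E0[:3,:3]@p+E0[:3,3];return np.round([s["cx"]+s["fx"]*q[0]/q[2],s["cy"]+s["fy"]*q[1]/q[2]],1)
print("proj strip",proj(np.array([.5403,-.1524,.105])), "green ctr top",proj(np.array([.5451,.2729,.1])),proj(np.array([.4297,.2986,.1])))
def top(lo,hi,roi):
    m=mask(s,lo,hi,roi);ys,xs=np.nonzero(m);print("scene",xs.min(),xs.max(),ys.min(),ys.max(),rect(m)[0])
top((50,120,80),(80,255,255),(270,310,300,390));top((8,150,150),(20,255,255),(315,315,335,380));top((105,150,80),(125,255,255),(350,320,372,390))
```

```text
(220, 235) [ 19 145 242] (228, 236) [ 20 145 242] (235, 239) [ 20 146 241] (380, 198) [ 29 128 247] (400, 202) [ 26 143 225] (480, 215) [ 28 133 247] (213, 255) [ 95   9 180] 
orange top [222.4 235.5] [37.4  3.8] 103.0 ctr [0.4877 0.2862 0.1   ] len 0.0786 yaxis deg -12.59
yelA [373. 196.] [0. 0.] 0.0 ctr [ 0.5595 -0.0219  0.187 ] len 0.0 yaxis deg -0.0
yelB [467. 211.] [0. 0.] 0.0 ctr [ 0.5302 -0.2035  0.187 ] len 0.0 yaxis deg -0.0
proj strip [284.2 172.7] green ctr top [288.2 334. ] [361.4 342.7]
scene 281 294 317 378 (((286.1657409667969, 347.0060119628906), (8.756282806396484, 61.66035079956055), 8.426968574523926), 251.5)
scene 315 334 315 368 (((324.5, 337.5), (45.0, 19.0), 90.0), 586.5)
scene 357 366 325 387 (((360.5231018066406, 355.8153991699219), (6.2017364501953125, 62.51350784301758), 7.125016689300537), 236.0)
```

Run:
```python
from h import *
t=dict(np.load("top0.npz"));s=dict(np.load("scene0.npz"))
report(t,mask(t,(22,90,235),(34,255,255),(362,185,418,215)),.187,"yelA")
report(t,mask(t,(22,90,235),(34,255,255),(460,200,515,228)),.187,"yelB")
# independent check by scene view: red strip in scene + yellow sides
f=s["frame"][:,:,::-1];cv2.imwrite("pics/crop_s.png",cv2.resize(f[100:240,255:315],None,fx=4,fy=4,interpolation=cv2.INTER_CUBIC))
```

```text
yelA [393.2 198.9] [40.4  3.5] 102.0 ctr [ 0.5537 -0.0609  0.187 ] len 0.0782 yaxis deg -9.55
yelB [487.  214.8] [40.4  3.5] 102.5 ctr [ 0.5229 -0.2422  0.187 ] len 0.0781 yaxis deg -9.55
```

View pics/crop_s.png

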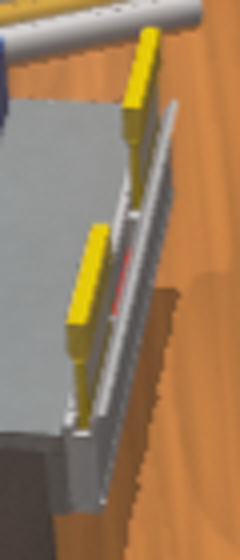

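Checks on the measurements:
- The yellow holders are 183.9 mm apart (2 × 92 expected). Their midpoint gives the mouth at about (0.538, -0.152), yaw -9.6°, and the strip agrees.
- Orange is at (0.4877, 0.286), yaw -12.4°, and the midpoint of green and blue agrees.

I'll move above it with the gripper part closed.

```bash
python3 -m inch '[{"slide":[0,0,0.04],"yaw":-0.12},{"slide":[0.02,-0.02,0.06],"yaw":-0.24},{"slide":[0.2737,-0.3008,0],"yaw":-1.438},{"slide":[0.2737,-0.3008,0],"yaw":-1.438},{"slide":[0.2737,-0.3008,0],"yaw":-1.438},{"slide":[0.2737,-0.3008,0],"yaw":-1.438},{"slide":[0.2737,-0.3008,0],"yaw":-1.438},{"slide":[0.2737,-0.3008,0],"yaw":-1.438},{"slide":[0.2737,-0.3008,0],"yaw":-1.438},{"slide":[0.2737,-0.3008,0],"yaw":-1.438},{"slide":[0.2737,-0.3008,0],"yaw":-1.438},{"slide":[0.2737,-0.3008,0],"yaw":-1.438},{"slide":[0.2737,-0.3008,0],"yaw":-1.438},{"slide":[0.2737,-0.3008,0],"yaw":-1.438},{"slide":[0.2737,-0.3008,0],"yaw":-1.438},{"slide":[0.2737,-0.3008,0],"yaw":-1.438},{"slide":[0.2737,-0.3008,0],"yaw":-1.438},{"slide":[0.2737,-0.3008,0],"yaw":-1.438},{"slide":[0.2737,-0.3008,0],"yaw":-1.438}]' 135 40
python3 - <<'E'
from workcell import *
import numpy as np
o=get_obs();q=o["ee_rot"];a=2*np.degrees(np.arctan2(q[1],q[0]))-90
print(np.round(o["position"],4),np.round(q,4),"tool y deg",a,o["grip_width"]*85)
E
```

```text
clock: 1.68
position: [0.4876, 0.2869, 0.2424]
ee_rot: [0.779, 0.627, 0.0, -0.0]
ft_force: [-0.4, -0.6, 0.8]
grip_width: 0.47
grasp_force: 0.0
[0.4876 0.2869 0.2424] [ 7.791e-01  6.269e-01  1.000e-04 -0.000e+00] tool y deg -12.35929553714412 39.930933425108904
```

```bash
python3 -m inch '[{"slide":[0,0,-0.03],"yaw":0},{"slide":[0,0,-0.06],"yaw":0},{"slide":[0,0,-0.085],"yaw":0},{"slide":[0,0,-0.11],"yaw":0},{"slide":[0,0,-0.13],"yaw":0},{"slide":[0,0,-0.15],"yaw":0},{"slide":[0,0,-0.161],"yaw":0},{"slide":[0,0,-0.161],"yaw":0},{"slide":[0,0,-0.161],"yaw":0}]'
python3 -m inch '[{"slide":[0,0,0]},{"slide":[0,0,0]},{"slide":[0,0,0]},{"slide":[0,0,0]},{"slide":[0,0,0]},{"slide":[0,0,0]},{"slide":[0,0,0]},{"slide":[0,0,0]},{"slide":[0,0,0]},{"slide":[0,0,0]}]' 255 60
```

```text
clock: 2.43
position: [0.4879, 0.2865, 0.0816]
ee_rot: [0.779, 0.626, -0.0, 0.0]
ft_force: [-0.1, 0.5, 0.5]
grip_width: 0.47
grasp_force: 0.0invalid input
```

```bash
python3 -m inch '[{"slide":[0,0,0],"yaw":0},{"slide":[0,0,0],"yaw":0},{"slide":[0,0,0],"yaw":0},{"slide":[0,0,0],"yaw":0},{"slide":[0,0,0],"yaw":0},{"slide":[0,0,0],"yaw":0},{"slide":[0,0,0],"yaw":0},{"slide":[0,0,0],"yaw":0},{"slide":[0,0,0],"yaw":0},{"slide":[0,0,0],"yaw":0}]' 255 60
```

```text
clock: 3.27
position: [0.4887, 0.2869, 0.0827]
ee_rot: [0.78, 0.626, 0.001, 0.0]
ft_force: [-0.8, -0.5, 7.1]
grip_width: 0.108
grasp_force: 59.6
```

Grip is on the bar: 9.2 mm opening, 60 N. Lifting straight up.

```bash
python3 -m inch '[{"slide":[0,0,0.006],"yaw":0},{"slide":[0,0,0.012],"yaw":0},{"slide":[0,0,0.02],"yaw":0},{"slide":[0,0,0.03],"yaw":0},{"slide":[0,0,0.045],"yaw":0},{"slide":[0,0,0.07],"yaw":0},{"slide":[0,0,0.1],"yaw":0},{"slide":[0,0,0.13],"yaw":0},{"slide":[0,0,0.16],"yaw":0},{"slide":[0,0,0.2],"yaw":0},{"slide":[0,0,0.2],"yaw":0},{"slide":[0,0,0.2],"yaw":0}]'
```

```text
clock: 4.27
position: [0.4887, 0.2868, 0.2846]
ee_rot: [0.78, 0.626, 0.003, -0.0]
ft_force: [0.7, -0.1, -1.0]
grip_width: 0.106
grasp_force: 58.6
```

```bash
python3 -m inch '[{"slide":[0.003,-0.02,0],"yaw":0.049},{"slide":[0.006,-0.055,0],"yaw":0.049},{"slide":[0.01,-0.09,0],"yaw":0.049},{"slide":[0.015,-0.13,0],"yaw":0.049},{"slide":[0.02,-0.17,0],"yaw":0.049},{"slide":[0.025,-0.21,0],"yaw":0.049},{"slide":[0.03,-0.25,0],"yaw":0.049},{"slide":[0.034,-0.29,0],"yaw":0.049},{"slide":[0.038,-0.33,0],"yaw":0.049},{"slide":[0.042,-0.37,0],"yaw":0.049},{"slide":[0.046,-0.40,0],"yaw":0.049},{"slide":[0.049,-0.425,0],"yaw":0.049},{"slide":[0.0506,-0.4378,0],"yaw":0.049},{"slide":[0.0506,-0.4378,0],"yaw":0.049},{"slide":[0.0506,-0.4378,0],"yaw":0.049},{"slide":[0.0506,-0.4378,0],"yaw":0.049}]'
python3 - <<'E'
from workcell import *
import cv2,numpy as np
o=get_obs();q=o["ee_rot"];print(np.round(o["position"],4),2*np.degrees(np.arctan2(q[1],q[0]))-90,q)
fs=[]
for n in("scene","top"):
    c=camera(n);np.savez(n+"1.npz",**c);fs.append(c["frame"][:,:,::-1])
a=cv2.resize(fs[0][70:230,215:335],(450,600),interpolation=2);b=cv2.resize(fs[1][150:270,370:440+20],(450,600) if 0 else (350,467),interpolation=2)
cv2.imwrite("pics/above.png",np.hstack([a,np.vstack([b,np.zeros((133,350,3),np.uint8)])]))
E
```

```text
clock: 5.6
position: [0.5383, -0.1502, 0.2808]
ee_rot: [0.764, 0.646, -0.0, -0.001]
ft_force: [-0.2, 0.9, -0.6]
grip_width: 0.104
grasp_force: 58.6
[ 0.5383 -0.1502  0.2808] -9.565267733787508 [ 7.63600228e-01  6.45689052e-01 -1.83738280e-04 -5.54300753e-04]
```

View pics/above.png

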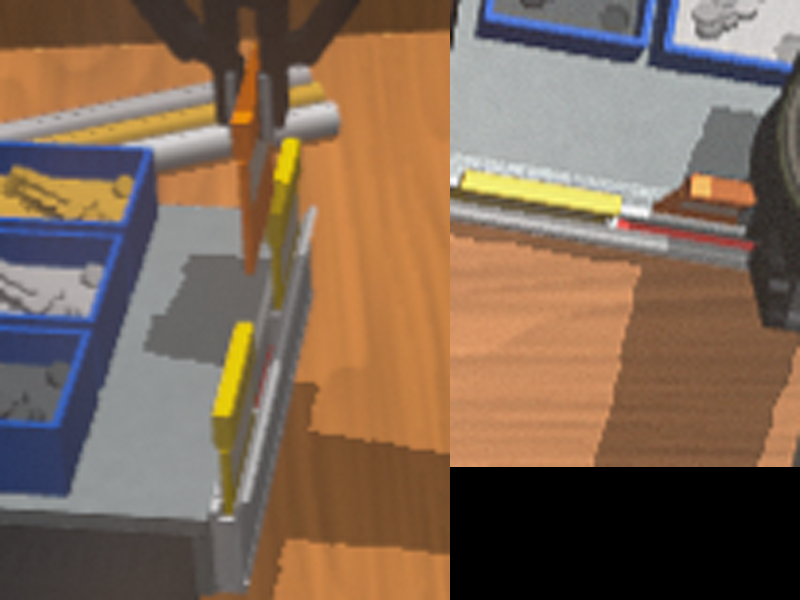

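The scene crop shows the orange holder upright in the grip, with its near bottom corner at about (281,142) in the full image. The top crop shows its bar at (433,187) and the strip still free. I'll lower it to just above the lip and measure it against the yellow holders.

```bash
python3 -m inch '[{"slide":[0,-0.001,-0.015],"yaw":0},{"slide":[0,-0.001,-0.03],"yaw":0},{"slide":[0,-0.001,-0.045],"yaw":0},{"slide":[0,-0.001,-0.06],"yaw":0},{"slide":[0,-0.001,-0.063],"yaw":0},{"slide":[0,-0.001,-0.063],"yaw":0},{"slide":[0,-0.001,-0.063],"yaw":0},{"slide":[0,-0.001,-0.063],"yaw":0}]'
python3 - <<'E'
from workcell import *
import cv2,numpy as np
o=get_obs();q=o["ee_rot"];print(np.round(o["position"],4),2*np.degrees(np.arctan2(q[1],q[0]))-90)
fs=[]
for n in("scene","top"):
    c=camera(n);np.savez(n+"2.npz",**c);fs.append(c["frame"][:,:,::-1])
a=cv2.resize(fs[0][100:220,250:320],(350,600),interpolation=cv2.INTER_NEAREST);b=cv2.resize(fs[1][170:230,360:450],(450,300),interpolation=0);cv2.imwrite("pics/near.png",np.hstack([a,np.vstack([b,b*0])]))
E
```

```text
clock: 6.37
position: [0.539, -0.1523, 0.2194]
ee_rot: [0.764, 0.645, 0.001, 0.001]
ft_force: [0.5, 0.0, 0.3]
grip_width: 0.109
grasp_force: 58.6
[ 0.539  -0.1523  0.2194] -9.602084475163679
```

View pics/near.png

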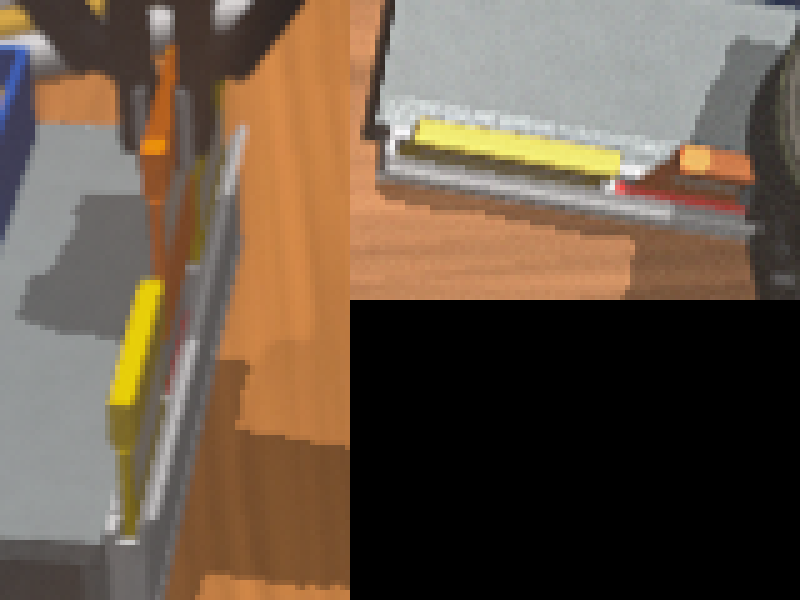

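Run:
```python
from h import *
t=dict(np.load("top2.npz"))
h=cv2.cvtColor(t["frame"],cv2.COLOR_RGB2HSV)
ex=np.array([np.cos(np.radians(9.6)),-np.sin(np.radians(9.6))]);ey=np.array([-ex[1],ex[0]]);M=np.array([.5383,-.1516])
def L(u,v,z): d=onz(t,(u,v),z)[:2]-M;return np.round([d@ex*1e3,d@ey*1e3],1)
for u in (425,426,427,428,430,432,434,436,438):
    col=h[192:214,u];r=[(192+i,*map(int,p)) for i,p in enumerate(col) if p[1]>120 and (p[0]<22) ]
    print(u,[(a,b,d) for a,b,c,d in r])
for u in (380,390,400,410):
    r=[192+i-4 for i,p in enumerate(h[188:214,u]) if 22<=p[0]<=34 and p[1]>90 and p[2]>180]
    v=[188+i for i,p in enumerate(h[188:214,u]) if 22<=p[0]<=34 and p[1]>90 and p[2]>180]
    print("yel",u,v[0],v[-1],"top face x edges (mm)",L(u,v[0]-.5,.187),L(u,v[-1]+.5,.187))
for v in (199,199.5,200,204.5,205,205.5): print("orange",v,L(428,v,.237))
```

```text
425 [(200, 9, 103), (201, 10, 90), (202, 10, 85), (203, 9, 99), (204, 11, 107), (207, 12, 105), (208, 9, 116), (209, 3, 150)]
426 [(199, 9, 182), (200, 11, 225), (201, 15, 241), (202, 17, 242), (203, 13, 221), (204, 10, 152), (207, 11, 102), (208, 9, 112), (209, 4, 148)]
427 [(199, 18, 217), (200, 19, 242), (201, 18, 241), (202, 19, 241), (203, 15, 243), (204, 11, 184), (208, 11, 103), (209, 5, 148), (210, 1, 157)]
428 [(199, 16, 217), (200, 18, 242), (201, 18, 238), (202, 19, 238), (203, 18, 243), (204, 15, 182), (208, 12, 105), (209, 4, 145), (210, 1, 159)]
430 [(199, 14, 215), (200, 17, 243), (201, 19, 238), (202, 19, 238), (203, 19, 242), (204, 16, 192), (205, 9, 109), (208, 11, 105), (209, 5, 135), (210, 2, 163)]
432 [(200, 12, 192), (201, 12, 212), (202, 12, 211), (203, 11, 217), (204, 11, 177), (205, 11, 121), (208, 13, 102), (209, 9, 116), (210, 2, 147)]
434 [(200, 10, 180), (201, 11, 210), (202, 11, 208), (203, 11, 207), (204, 11, 204), (205, 10, 147), (209, 11, 103), (210, 5, 135), (211, 2, 154)]
436 [(201, 11, 201), (202, 11, 205), (203, 11, 204), (204, 11, 210), (205, 10, 160), (206, 10, 103), (209, 11, 106), (210, 7, 128), (211, 3, 158)]
438 [(201, 11, 191), (202, 11, 205), (203, 11, 205), (204, 11, 215), (205, 11, 184), (206, 10, 122), (211, 2, 145)]
yel 380 195 199 top face x edges (mm) [  4.4 118.6] [ -5.2 117. ]
yel 390 196 201 top face x edges (mm) [ 5.7 99.2] [-5.8 97.3]
yel 400 198 202 top face x edges (mm) [ 5.1 79.5] [-4.5 77.9]
yel 410 200 204 top face x edges (mm) [ 4.4 59.8] [-5.1 58.2]
orange 199 [ 3.4 34.7]
orange 199.5 [ 2.5 34.5]
orange 200 [ 1.6 34.4]
orange 204.5 [-6.6 33.1]
orange 205 [-7.5 32.9]
orange 205.5 [-8.4 32.8]
```

The orange bar sits about 1 mm forward and 1 mm low in y relative to the bay, which is within the clearance. I'll nudge it and go in slowly.

```bash
python3 -m inch '[{"slide":[0.0006,0.001,0],"yaw":0},{"slide":[0.0006,0.001,-0.004],"yaw":0},{"slide":[0.0006,0.001,-0.008],"yaw":0},{"slide":[0.0006,0.001,-0.012],"yaw":0},{"slide":[0.0006,0.001,-0.015],"yaw":0},{"slide":[0.0006,0.001,-0.018],"yaw":0},{"slide":[0.0006,0.001,-0.021],"yaw":0},{"slide":[0.0006,0.001,-0.024],"yaw":0},{"slide":[0.0006,0.001,-0.024],"yaw":0},{"slide":[0.0006,0.001,-0.024],"yaw":0}]' - 90
```

```text
clock: 7.3
position: [0.539, -0.1514, 0.1942]
ee_rot: [0.764, 0.645, -0.0, -0.0]
ft_force: [0.5, 0.3, -0.7]
grip_width: 0.1
grasp_force: 90.7
```

```bash
python3 -m inch '[{"slide":[0,0,-0.004],"yaw":0},{"slide":[0,0,-0.008],"yaw":0},{"slide":[0,0,-0.012],"yaw":0},{"slide":[0,0,-0.015],"yaw":0},{"slide":[0,0,-0.015],"yaw":0},{"slide":[0,0,-0.015],"yaw":0}]'
python3 -m inch '[{"slide":[0,0,-0.002],"yaw":0},{"slide":[0,0,-0.004],"yaw":0},{"slide":[0,0,-0.006],"yaw":0},{"slide":[0,0,-0.006],"yaw":0},{"slide":[0,0,-0.006],"yaw":0}]'
```

```text
clock: 7.8
position: [0.539, -0.1514, 0.1791]
ee_rot: [0.764, 0.645, -0.0, -0.0]
ft_force: [0.6, -0.4, -1.3]
grip_width: 0.098
grasp_force: 90.7
clock: 8.22
position: [0.5393, -0.1516, 0.1737]
ee_rot: [0.764, 0.645, 0.0, 0.0]
ft_force: [-0.0, -0.9, 3.8]
grip_width: 0.095
grasp_force: 91.8
```

```bash
python3 -m inch '[{"slide":[0,0,-0.002],"yaw":0},{"slide":[0,0,-0.004],"yaw":0},{"slide":[0,0,-0.004],"yaw":0},{"slide":[0,0,-0.004],"yaw":0}]'
python3 -m inch '[{"slide":[0,0,-0.001],"yaw":0},{"slide":[0,0,-0.002],"yaw":0},{"slide":[0,0,-0.002],"yaw":0},{"slide":[0,0,-0.002],"yaw":0}]'
```

```text
clock: 8.55
position: [0.5394, -0.1516, 0.17]
ee_rot: [0.764, 0.645, 0.0, 0.0]
ft_force: [-0.6, -0.3, 6.4]
grip_width: 0.096
grasp_force: 92.2
clock: 8.88
position: [0.54, -0.1518, 0.1697]
ee_rot: [0.764, 0.645, 0.001, 0.001]
ft_force: [-5.5, 1.7, 22.1]
grip_width: 0.1
grasp_force: 94.7
```

The force jumped from 6 N to 22 N while z stopped changing, so the strip is on its stop. I'll check in the picture and let it settle.

```bash
python3 -m inch '[{"slide":[0,0,0],"yaw":0},{"slide":[0,0,0],"yaw":0},{"slide":[0,0,0],"yaw":0},{"slide":[0,0,0],"yaw":0},{"slide":[0,0,0],"yaw":0},{"slide":[0,0,0],"yaw":0}]'
python3 - <<'E'
from workcell import *
import cv2,numpy as np
fs=[]
for n in("scene","top"):
    c=camera(n);np.savez(n+"3.npz",**c);fs.append(c["frame"][:,:,::-1])
a=cv2.resize(fs[0][100:220,250:320],(350,600),interpolation=cv2.INTER_NEAREST);b=cv2.resize(fs[1][170:230,360:450],(450,300),interpolation=0);d=cv2.resize(fs[1][180:290,140:305],(450,300))
cv2.imwrite("pics/home.png",np.hstack([a,np.vstack([b,d])]))
E
```

```text
clock: 9.38
position: [0.54, -0.1517, 0.1697]
ee_rot: [0.764, 0.645, 0.001, 0.001]
ft_force: [-6.5, 1.8, 22.1]
grip_width: 0.095
grasp_force: 94.7
```

View pics/home.png

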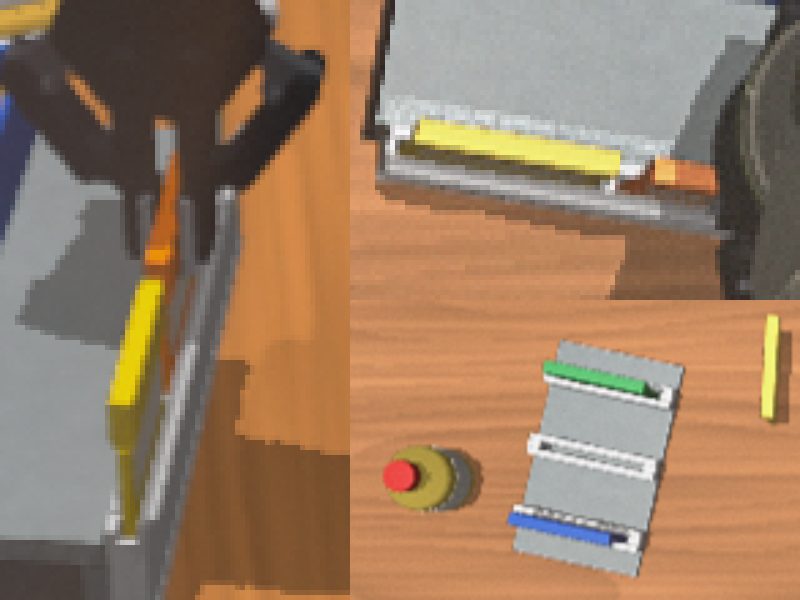

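The orange bar is in line and level with the yellow holder: bar top at 0.1697 + 0.0173 = 0.187 m, as required. The rack's middle slot is empty, and the green and blue holders and the oil bottle haven't moved. Handing in while still pressing.

```bash
python3 -c "
from workcell import *
print(hand_in())"
```

```text
the job is handed in; nothing more can be done
None
```

The orange label holder is fully home in the empty middle bay, with its strip on the stop and the gripper still pressing at about 22 N; I handed the job in at about 9.5 s.

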